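# Load the label spindle with two rolls

## Robot

A 7-joint arm with a two-finger parallel gripper is mounted at the origin on the work surface. World frame = base frame: x ahead of the robot, y to its left, z up, the work surface at z = 0. Lengths are in m, angles in degrees, forces in N, time in s.
With the tool pointing down it reaches from about 0.425 to 0.875 m from the base axis. Payload 4.7 kg.
Tool frame: the origin (TCP) lies midway between the tips of the shut fingers; the grasp point (between the pads) lies 19 mm behind it; z points along the fingers, y is the line along which they close (so a half turn about z gives the same grasp; the last joint's range is limited). The gripper opens to 87 mm and grips with 3 to 60 N. Pads are 19 mm wide; open, the fingers measure 117 mm over their backs; the gripper's body (75 mm by 190 mm) begins 51 mm behind the grasp point.
Start: joints at [-72.932, 18.392, -4.016, 83.108, 1.295, 78.541, -3.26], TCP at [0.182, 0.624, 0.223] pointing down, gripper open.
Joint ranges: [-163.93, 163.93], [-17.29, 119.83], [-79.2, 71.16], [3.27, 140.29], [-89.18, 269.18], [5.43, 117.66], [-154.24, 154.24]. Speed limits (degrees/s): [147.25, 147.25, 180, 180, 180, 180, 180].

## Interface

Orientations are given as [roll, pitch, yaw] about the fixed x, y, z axes, in that order (R = Rz(yaw) Ry(pitch) Rx(roll)).
In Python, from cell import env, viewer, boxes_of, masks_of gives the robot as it stands. The module is installed in compiled form; this text tells all that it offers.
- The arm moves only by the tool apply_moves, never from a script. Its argument "moves" is a list of rows, each a list of 7 numbers: the shift along the tool's x, y, z scaled (see below), then the turn, a rotation vector about the tool's x, y, z scaled (see below), then the opening, from 0 (shut) to 1 (fully open). A call has 1 to 20 rows; each row is the pose to reach, as a shift and turn from the pose commanded when the call began, along the tool's axes at that moment; what a row does not reach only later rows make up. The controller multiplies each number of a shift by 0.2 m and each number of a turn by 1.5 rad. A row lasts 1/10 s, in which the tool goes at most 50 mm and 8.59 degrees, less where a joint would pass 70% of its speed; a pose out of reach is approached as far as the arm can. A call with a number of a shift or a turn outside -1 to 1 is refused whole. A call with a gripper value outside its range is refused whole. The fingers move at their own pace and stop on an object; "grip_force" is the grip in N (left out, the last holds). Time passes only in rows, so rows that repeat a pose let the fingers close. It gives the time, the measured TCP pose, the force, the opening and the grip force at its end, in the units of the state.
- env.get_obs(): the state, without advancing time (a new reading comes with each control period).
- viewer.read_camera(name): name is "scene" or "top" or "wrist"; returns the picture (400x640x3 uint8, red, green, blue); there is no depth.
- viewer.get_calibration(name): a dict with "fov_y" (degrees; the focal length in pixels is half the picture's height over the tangent of half this angle, whatever the lens; pixels are square), "cx", "cy" (the principal point, pixels), "position" and "orientation" of the camera in the world. Camera axes: x right, y up, looking along -z (the intrinsics and any distortion apply to the point x, -y, -z); pixel columns grow to the right and rows downward; lengths in m; the calibration is good to about 2 mm. A picture is of the moment at which its call begins: read the wrist's pose just before it. get_calibration takes no time and is no camera call; for the wrist camera it gives the pose at the moment of the call.
- env.sign_off(): hands the job in; it is judged then, once.
Trained networks look in the newest picture that a camera, given by its name, has taken for a name from the list of things; names that differ only in an ending like _2 or _b are one class to them, and where a whole thing is asked for, a point or a joint stands for the part that bears it (a point fixed in the world has none). Each returns a list of dicts, best first, with "conf" (0 to 1); they miss things now and then, are a little off and sometimes report something else, mostly with a low value. They report only what shows in the picture. A call takes as long as a camera call. They do not tell look-alikes from the thing itself.
- boxes_of(camera, target): "location" ([column, row] in pixels, amid what is visible of it).
- masks_of(camera, target): "pixels" (400x640 bool, what is visible of it) and "location" ([column, row] in pixels, amid what is visible of it).
The state is a dict: "time_s": time; "qpos": joint angles; "joint_velocities": joint speeds; "effort": joint torques, N m; "tool_pos": TCP position; "tool_rot": TCP orientation; "force": force on the tool from outside, world axes, zero at the start; "wrist_torque": the same for the moment, N m; "grip_width": finger opening in m; "grasp_force": force on a finger pad.
Only numpy, scipy, OpenCV 4.12 (cv2) and the standard library are available. Lean on these libraries where they do the work, as an engineer would, in place of code of your own. Each camera call takes 0.05 s, during which the arm holds its last target. There are 200 camera calls.

## Task

Reload the label roll stand: take the empty spindle out of the stand by its wooden handle, thread it through both narrow label rolls that stand side by side in their rack, and lift the two off together. Then lay the spindle back in the stand's notches the way it was, with both rolls hanging on it between the stand's uprights, and let go.

Things in the scene. Friction and masses are not known exactly. Their poses are not given: they have to be found in the camera images.
- spindle_grip (a point): Spindle (130 g), lying level in the stand. Point: on the rod axis, mid-handle. Wooden handle 50 mm along x, 26 wide in y, flat sides, from 22 below to 14 above the point. 12 mm rod along +x from 25 to 190 mm. 32 mm collar at x 51-56; 20 mm collar at x 146-151 passes through a roll, then keeps it from sliding off. Rolls belong between the collars (middle x 101 mm).
- stand_seat (a point): Fixed stand: steel base 175 x 100 x 10 mm, two uprights 8 mm thick with V notches open upward, mouth 56 mm wide, 20 above the point. Point: seated rod's axis in the notch nearest the handle, 90 mm above the table. x runs along the rod away from the handle; other notch at x 133 mm. At home the spindle's point is at x -39 mm (10 mm play along x), its +x along this x.
- roll_a_center (a point): Narrow label roll (55 g), white paper on a cardboard core, 72 mm diameter, 25 wide, 44 mm through hole. Point: centre of the hole, 57 mm above the table; x is the hole's axis, level, within 25 degrees of the stand's x. Stands on edge on a low rack, whose 29 mm high ends stay below the hole. Hung on the rod, its centre is 16 mm below the rod's axis. This one is nearer the stand.
- roll_b_center (a point): The other narrow roll, same size, same rack, same axis, 29 mm farther along x (centre to centre). Open table on the side towards the stand, from where the spindle enters. The grey rack is 78 mm along the axis, 74 wide. A like rack beside it, 120 mm or more away, holds one wide roll (54 mm, same diameters), which is not wanted.
Mind the look-alikes: they are no part of the job. Of the things like the part that bears stand_seat, leave any that is red; of the rest the smaller one is meant.

How it is judged:
By the outcome, as a careful person would: the job done as asked, in the order asked, and still so for the second after the job is handed in, with the robot touching nothing.
It also fails if it takes over 61 s, if anything falls off the work surface, if the arm or the gripper's body presses on something with over 40 N, if the wrist force passes 120 N, or if a joint passes its speed limit or range.

## Working session

There is one attempt and no reset: what is moved stays moved. The work goes in short steps, Python scripts to look and compute and a tool call to move; the robot and the scene stay as the last step left them, time stands still between calls to the robot, and variables do not carry over. Pictures are saved under pics/ and viewed, at most 10 in all, crops included, and the job is handed in when it is done.

Besides the shell and the picture viewer there is one more tool, called as name(argument=value, ...) on one line, values as JSON. apply_moves: Moves the arm, as the interface text tells. Shifts and turns lie within -1 to 1; 1 stands for 0.2 m of shift or 1.5 rad of turn. Its arguments: {"type":"object","properties":{"moves":{"type":"array","items":{"type":"array","items":{"type":"number","minimum":-1,"maximum":1}}},"grip_force":{"type":"number"}},"required":["moves"]}

```bash
mkdir -p pics; ls; python3 - <<'E'
from cell import env, viewer, boxes_of, masks_of
import cv2
o=env.get_obs();print({k:o[k] for k in('time_s','tool_pos','tool_rot','grip_width','force')})
for c in('top','scene'):
    im=viewer.read_camera(c);cv2.imwrite(f'pics/{c}0.png',im[:,:,::-1]);print(c,viewer.get_calibration(c))
    for t in('spindle_grip','stand_seat','roll_a_center'):
        print(t,[([round(float(v)) for v in d['location']],round(d['conf'],2)) for d in boxes_of(c,t)],[([round(float(v)) for v in d['location']],round(d['conf'],2),int(d['pixels'].sum())) for d in masks_of(c,t)])
E
```

```text
pics
{'time_s': 0.0, 'tool_pos': array([0.18192175, 0.62342393, 0.22142228]), 'tool_rot': array([-1.79886480e+02,  5.70288001e-03,  1.63735988e+02]), 'grip_width': 0.08722598621165653, 'force': array([ 0.20949237, -0.21148403,  0.86059522])}
top {'fov_y': 55.11138829594338, 'cx': 319.8643540206015, 'cy': 194.49055601485975, 'position': array([ 0.33477884, -0.16391508,  1.0886135 ]), 'orientation': array([  7.74643331,   1.34450949, -90.45014875])}
spindle_grip [([370, 167], 0.59)] [([364, 169], 0.81, 571)]
stand_seat [([342, 178], 0.72), ([362, 251], 0.67), ([439, 163], 0.62), ([364, 170], 0.49)] [([438, 165], 0.84, 2307), ([360, 253], 0.71, 3913), ([344, 179], 0.59, 1670)]
roll_a_center [([201, 141], 0.56)] [([200, 143], 0.64, 367)]
scene {'fov_y': 54.71426871233175, 'cx': 322.85879917882784, 'cy': 200.1704624580971, 'position': array([1.14862363, 0.28977742, 0.5919905 ]), 'orientation': array([ 56.58256394,   0.34362345, 124.34800239])}
spindle_grip [([271, 191], 0.78)] [([275, 188], 0.92, 627)]
stand_seat [([217, 191], 0.92), ([296, 221], 0.7), ([334, 179], 0.69), ([446, 297], 0.58)] [([296, 221], 0.86, 2189), ([220, 192], 0.84, 1793), ([331, 180], 0.73, 2224)]
roll_a_center [([445, 299], 0.81)] [([443, 299], 0.58, 598)]
```

View pics/top0.png

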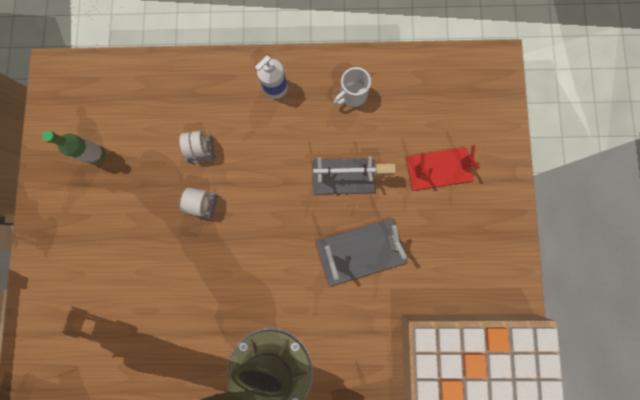

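View pics/scene0.png

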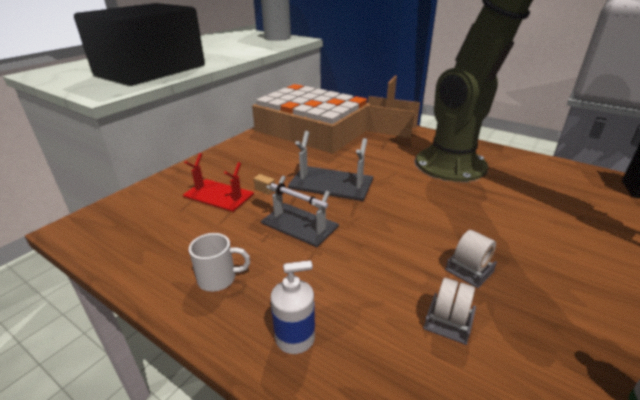

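The top view shows the wanted small dark stand at (344,178), with the wooden handle on its right at (385,168). The narrow roll pair is at (197,146) and the wide roll at (198,203). The large grey stand at (360,253) and the red one at (440,168) are look-alikes. The scene view agrees.

```bash
cat > h.py <<'E'
import numpy as np
from scipy.spatial.transform import Rotation as R
def cam(c):
    M=R.from_euler('xyz',c['orientation'],degrees=True).as_matrix(); f=200/np.tan(np.radians(c['fov_y']/2)); return M,f,np.array(c['position']),c
def ray(k,uv):
    M,f,p,c=k; return M@np.array([(uv[0]-c['cx'])/f,-(uv[1]-c['cy'])/f,-1])
def atz(k,uv,z):
    d=ray(k,uv); p=k[2]; return p+d*(z-p[2])/d[2]
def proj(k,X):
    M,f,p,c=k; q=(np.atleast_2d(X)-p)@M; return np.c_[c['cx']+f*q[:,0]/-q[:,2], c['cy']-f*q[:,1]/-q[:,2]]
def rel(o,pos,yaw):
    "scaled shift and turn from tool pose o to TCP pos, tool down, tool yaw deg"
    A=R.from_euler('xyz',o['tool_rot'],degrees=True); B=R.from_euler('xyz',[180,0,yaw],degrees=True)
    return np.round(A.inv().apply(np.array(pos)-o['tool_pos'])/.2,3),np.round((A.inv()*B).as_rotvec()/1.5,3)
E
python3 - <<'E'
from cell import env, viewer
from h import *
t=cam(viewer.get_calibration('top'));s=cam(viewer.get_calibration('scene'))
for n,u,z in(('handle',(385,168),.104),('rod tip end',(318,170),.096),('rollpair',(197,146),.09),('bottle',(90,152),.03),('wide',(198,203),.09)):
    p=atz(t,u,z);print(n,p.round(3),proj(s,p).round())
w=viewer.get_calibration('wrist');print(w)
E
```

```text
handle [ 0.537 -0.312  0.104] [[264. 177.]]
rod tip end [ 0.535 -0.137  0.096] [[321. 201.]]
rollpair [0.606 0.189 0.09 ] [[448. 278.]]
bottle [0.609 0.519 0.03 ] [[659. 398.]]
wide [0.452 0.181 0.09 ] [[469. 232.]]
{'fov_y': 60.27088022883449, 'cx': 316.6624808246105, 'cy': 194.01367368083336, 'position': array([0.1176259 , 0.64317519, 0.38591118]), 'orientation': array([-1.43379786e+01, -5.50142558e-02,  7.37784760e+01])}
```

apply_moves(moves=[[-0.25, -0.15, 0, 0, 0, 0.1, 1], [-0.5, -0.3, 0, 0, 0, 0.2, 1], [-0.75, -0.45, -0.1, 0, 0, 0.3, 1], [-1, -0.6, -0.2, 0, 0, 0.4, 1], [-1, -0.6, -0.2, 0, 0, 0.5, 1], [-1, -0.6, -0.2, 0, 0, 0.6, 1], [-1, -0.6, -0.2, 0, 0, 0.7, 1], [-1, -0.6, -0.2, 0, 0, 0.8, 1], [-1, -0.6, -0.2, 0, 0, 0.857, 1]])

```text
time_s: 1.6
tool_pos: [0.3405, 0.4527, 0.2628]
tool_rot: [180.0, -0.0, 89.8]
force: [-0.8, -0.6, -0.4]
grip_width: 0.087
grasp_force: 0.0
```

apply_moves(moves=[[-1, 1, 0, 0, 0, 0, 1], [-1, 1, 0, 0, 0, 0, 1], [-1, 1, 0, 0, 0, 0, 1], [-1, 1, 0, 0, 0, 0, 1], [-1, 1, 0, 0, 0, 0, 1], [-1, 1, 0, 0, 0, 0, 1], [-1, 1, 0, 0, 0, 0, 1]])

```text
time_s: 2.3
tool_pos: [0.5446, 0.2466, 0.2628]
tool_rot: [179.9, 0.2, 89.5]
force: [0.8, -0.0, 0.2]
grip_width: 0.0872
grasp_force: 0.0
```

apply_moves(moves=[[-0.5, 0.3, 0, 0, 0, 0, 1], [-0.5, 0.3, 0, 0, 0, 0, 1], [-0.5, 0.3, 0, 0, 0, 0, 1], [-0.5, 0.3, 0, 0, 0, 0, 1], [-0.5, 0.3, 0, 0, 0, 0, 1]])

```text
time_s: 2.8
tool_pos: [0.6003, 0.1547, 0.2624]
tool_rot: [-180.0, -0.1, 90.1]
force: [0.8, 1.4, -1.0]
grip_width: 0.0868
grasp_force: 0.0
```

```bash
python3 - <<'E'
from cell import env, viewer, masks_of
from h import *
import cv2
o=env.get_obs();print(o['time_s'],o['tool_pos'],o['tool_rot'],o['qpos'])
k=cam(viewer.get_calibration('wrist'));im=viewer.read_camera('wrist');cv2.imwrite('pics/w1.png',im[:,:,::-1])
print(k[3]);np.save('k1.npy',k[3],allow_pickle=True)
for d in masks_of('wrist','roll_a_center'):print(d['location'],d['conf'],d['pixels'].sum())
E
```

```text
2.8 [0.60030468 0.15469816 0.26244844] [-1.79959945e+02 -7.61462184e-02  9.01429042e+01] [-37.79987195  14.38327741  25.58152912  85.16210437  -6.30393968
  81.88511609 -11.88312673]
{'fov_y': 60.27088022883449, 'cx': 316.6624808246105, 'cy': 194.01367368083336, 'position': array([0.60039995, 0.22207565, 0.42583952]), 'orientation': array([-1.42010636e+01,  7.85094720e-03,  1.83646709e-01])}
[337.9, 134.1] 0.6 1950
```

View pics/w1.png

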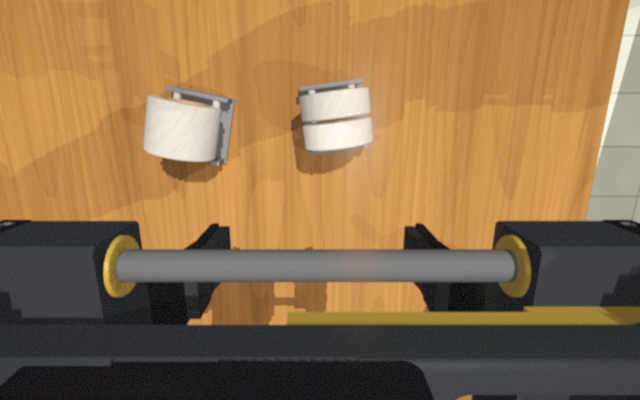

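The wrist view shows roll b at (336,103) and roll a, nearer the stand, at (337,134). Their axis is tilted slightly. I'll fit the pair's silhouette.

```bash
python3 - <<'E'
from h import *
import cv2
from scipy.optimize import minimize
k=cam(np.load('k1.npy',allow_pickle=True).item())
im=cv2.imread('pics/w1.png');hsv=cv2.cvtColor(im,cv2.COLOR_BGR2HSV)
m=((hsv[...,1]<70)&(hsv[...,2]>120)).astype(np.uint8);m[:, :285]=0;m[:,395:]=0;m[:70]=0;m[170:]=0
m=cv2.morphologyEx(m,cv2.MORPH_CLOSE,np.ones((7,7)));print(m.sum(),cv2.boundingRect(m))
a=np.linspace(0,2*np.pi,60)
def hull(p):
    x,y,t=p;u=np.array([np.cos(t),np.sin(t),0]);n=np.array([-u[1],u[0],0]);P=[]
    for s in(-.0125,.0415): P.append(np.array([x,y,.057])+u*s+.036*(np.cos(a)[:,None]*n+np.sin(a)[:,None]*[0,0,1]))
    return cv2.convexHull(proj(k,np.vstack(P)).astype(np.float32))
def cost(p):
    q=np.zeros((400*4,640*4),np.uint8);cv2.fillConvexPoly(q,np.round(hull(p)*4+1.5).astype(int),1)
    q=cv2.resize(q*255,(640,400),interpolation=cv2.INTER_AREA)/255.
    return np.abs(q-m).sum()
best=None
for t in(80,90,100,110):
    p0=[*atz(k,(337,134),.09)[:2],np.radians(t)]
    r=minimize(cost,p0,method='Nelder-Mead',options=dict(initial_simplex=[p0]+[np.array(p0)+d for d in np.diag([.01,.01,.15])]))
    print(r.x.round(4),np.degrees(r.x[2]).round(2),r.fun)
    if best is None or r.fun<best.fun:best=r
v=im.copy();cv2.polylines(v,[np.round(hull(best.x)).astype(int)],True,(0,0,255),1)
v2=im.copy();v2[m>0]=(0,255,0)
c=lambda q:cv2.resize(q[65:175,270:405],None,fx=3,fy=3,interpolation=cv2.INTER_NEAREST)
cv2.imwrite('pics/f1.png',np.hstack([c(v),c(v2)])[:,:800])
E
```

```text
4717 (299, 79, 74, 77)
[0.6222 0.1972 1.6991] 97.35 782.8823529411765
[0.6221 0.1969 1.689 ] 96.77 780.0235294117647
[0.6221 0.1985 1.6899] 96.82 789.0235294117647
[0.6223 0.1969 1.6934] 97.02 780.478431372549
```

View pics/f1.png

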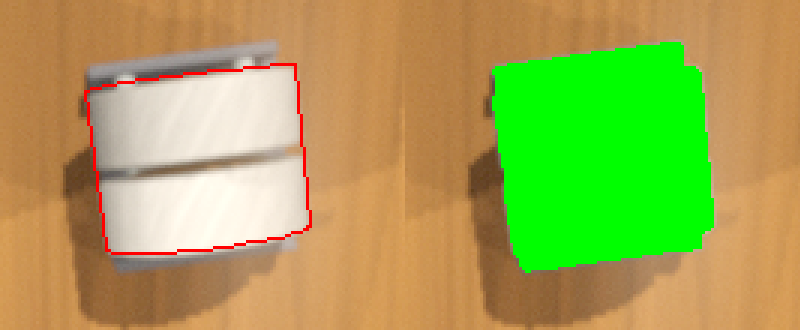

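apply_moves(moves=[[-1, -0.15, -0.3, 0, 0, 0, 1], [-1, -0.15, -0.3, 0, 0, 0, 1], [-1, -0.15, -0.3, 0, 0, 0, 1], [-1, -0.15, -0.3, 0, 0, 0, 1], [-1, -0.15, -0.3, 0, 0, 0, 1]])

```text
time_s: 3.4
tool_pos: [0.5705, -0.0528, 0.3254]
tool_rot: [179.8, 0.1, 89.7]
force: [0.5, -0.2, -0.6]
grip_width: 0.0874
grasp_force: 0.0
```

apply_moves(moves=[[-1, -0.15, 0, 0, 0, 0, 1], [-1, -0.15, 0, 0, 0, 0, 1], [-1, -0.15, 0, 0, 0, 0, 1], [-1, -0.15, 0, 0, 0, 0, 1], [-1, -0.15, 0, 0, 0, 0, 1]])

```text
time_s: 3.9
tool_pos: [0.5387, -0.2537, 0.323]
tool_rot: [-180.0, 0.2, 89.5]
force: [0.1, -0.2, -0.6]
grip_width: 0.087
grasp_force: 0.0
```

apply_moves(moves=[[-0.35, 0, 0, 0, 0, 0, 1], [-0.35, 0, 0, 0, 0, 0, 1], [-0.35, 0, 0, 0, 0, 0, 1], [-0.35, 0, 0, 0, 0, 0, 1]])

```text
time_s: 4.3
tool_pos: [0.5426, -0.3148, 0.3221]
tool_rot: [-180.0, -0.1, 90.2]
force: [-0.3, 0.1, 0.2]
grip_width: 0.0869
grasp_force: 0.0
```

```bash
python3 - <<'E'
from cell import env, viewer, masks_of
from h import *
import cv2
o=env.get_obs();print(o['time_s'],o['tool_pos'],o['tool_rot'])
k=cam(viewer.get_calibration('wrist'));im=viewer.read_camera('wrist');cv2.imwrite('pics/w2.png',im[:,:,::-1])
np.save('k2.npy',k[3],allow_pickle=True);print(k[3])
for d in masks_of('wrist','spindle_grip'):print(d['location'],d['conf'],d['pixels'].sum())
u=np.array([np.cos(np.radians(97)),np.sin(np.radians(97)),0]);c=np.array([.622,.197,.093])
kt=cam(viewer.get_calibration('top'));print('top check: pair mid',proj(kt,c+u*.0145))
E
```

```text
4.3 [ 0.54259798 -0.31477986  0.3221411 ] [-1.79992731e+02 -8.80553987e-02  9.02072987e+01]
{'fov_y': 60.27088022883449, 'cx': 316.6624808246105, 'cy': 194.01367368083336, 'position': array([ 0.54252433, -0.2474453 ,  0.48553389]), 'orientation': array([-14.18658469,  -0.02381077,   0.24439207])}
top check: pair mid [[188.50255737 140.85719161]]
```

View pics/w2.png

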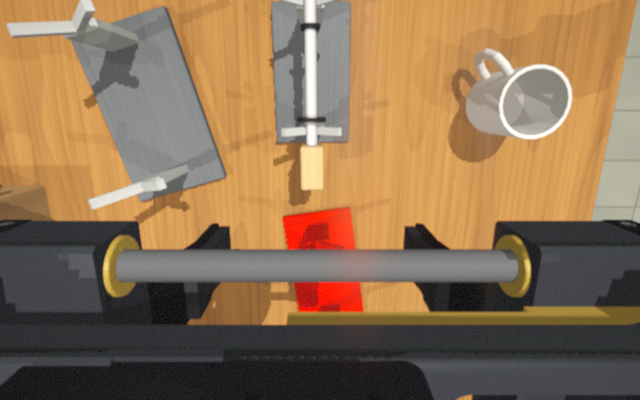

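The handle's top face spans columns 301–323 and rows 146–190. The rod runs up to about (309,5), with collars at rows 27 and 120. The red stand lies just beyond the handle and is low enough to avoid.

```bash
python3 - <<'E'
from cell import viewer
from h import *
import cv2
from scipy.optimize import minimize
k=cam(np.load('k2.npy',allow_pickle=True).item())
im=cv2.imread('pics/w2.png');hsv=cv2.cvtColor(im,cv2.COLOR_BGR2HSV)
# handle segmentation: pale wood
m=((hsv[...,1]<140)&(hsv[...,1]>40)&(hsv[...,2]>190)).astype(np.uint8);m[:140]=0;m[200:]=0;m[:,:290]=0;m[:,335:]=0
m=cv2.morphologyEx(m,cv2.MORPH_OPEN,np.ones((3,3)))
c,_=cv2.findContours(m,cv2.RETR_EXTERNAL,cv2.CHAIN_APPROX_NONE);c=max(c,key=cv2.contourArea);r=cv2.minAreaRect(c);print(r,cv2.boundingRect(c))
print('handle top ctr',atz(k,r[0],.104))
# rod centre columns: bright pixels per row
for row in(10,40,60,80,100,112):
    l=im[row,295:330].min(axis=1).astype(int);b=np.where(l>150)[0]+295;print(row,b.min(),b.max(),atz(k,((b.min()+b.max())/2,row),.092).round(4))
for n,uv,z in(('c1',(311,120),.09),('c2',(310,27),.09)):print(n,atz(k,uv,z).round(4))
# top check of rolls
kt=cam(viewer.get_calibration('top'));t=cv2.imread('pics/top0.png');a=np.linspace(0,6.283,60)
def hull(x,y,t):
    u=np.array([np.cos(t),np.sin(t),0]);n=np.array([-u[1],u[0],0])
    return cv2.convexHull(proj(kt,np.vstack([np.array([x,y,.057])+u*s+.036*(np.cos(a)[:,None]*n+np.sin(a)[:,None]*[0,0,1]) for s in(-.0125,.0415)])).astype(np.float32))
S=5;v=cv2.resize(t[110:230,160:240],None,fx=S,fy=S,interpolation=cv2.INTER_CUBIC)
cv2.polylines(v,[np.round((hull(.622,.197,np.radians(97))-[160,110]+.5)*S).astype(int)],True,(0,0,255),1)
w=cv2.resize(im[0:200,260:360],None,fx=3,fy=3);
q=proj(k,atz(k,r[0],.104));cv2.polylines(w,[np.round((cv2.boxPoints(r)-[260,0]+.5)*3).astype(int)],True,(0,0,255),1)
cv2.imwrite('pics/f2.png',np.hstack([v[:600],w[:600]]))
E
```

```text
((311.5, 168.0), (44.0, 23.0), 90.0) (300, 146, 24, 45)
handle top ctr [ 0.53717968 -0.31384137  0.104     ]
10 304 315 [ 0.5348 -0.1499  0.092 ]
40 305 316 [ 0.5359 -0.1788  0.092 ]
60 304 316 [ 0.5353 -0.1987  0.092 ]
80 305 316 [ 0.5359 -0.2191  0.092 ]
100 305 317 [ 0.5364 -0.2401  0.092 ]
112 305 316 [ 0.5359 -0.2529  0.092 ]
c1 [ 0.5364 -0.2617  0.09  ]
c2 [ 0.5353 -0.1657  0.09  ]
```

View pics/f2.png

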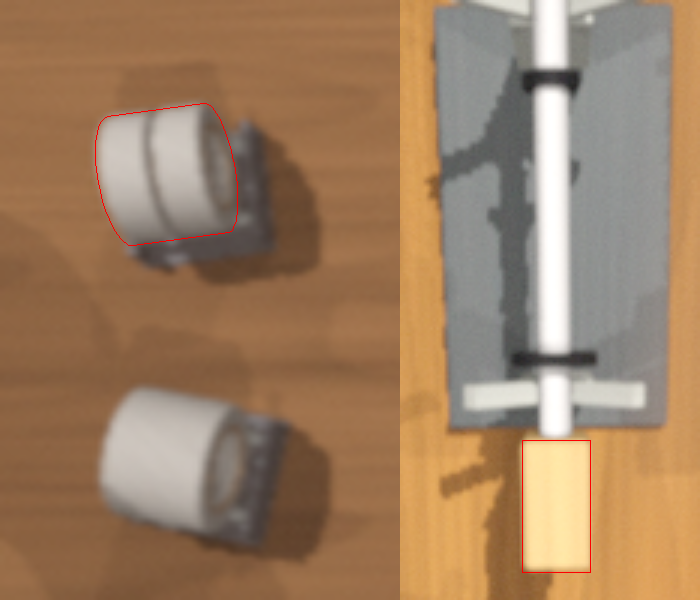

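Both overlays fit. Roll a's centre is at (0.622, 0.197) with its axis at 97°. The handle is at (0.537, -0.314) with the rod at about 90.7°. Next I descend to hover over it.

apply_moves(moves=[[0, -0.028, 0.25, 0, 0, -0.006, 1], [0, -0.028, 0.5, 0, 0, -0.006, 1], [0, -0.028, 0.76, 0, 0, -0.006, 1], [0, -0.028, 0.76, 0, 0, -0.006, 1], [0, -0.028, 0.76, 0, 0, -0.006, 1], [0, -0.028, 0.76, 0, 0, -0.006, 1]])

```text
time_s: 5.0
tool_pos: [0.538, -0.3173, 0.1738]
tool_rot: [179.7, 0.1, 90.7]
force: [0.6, 0.3, -0.0]
grip_width: 0.0872
grasp_force: 0.0
```

```bash
python3 - <<'E'
from cell import env, viewer
from h import *
import cv2
P=[]
for i in range(4):
    o=env.get_obs();P.append(np.r_[o['tool_pos'],o['tool_rot']]);k=cam(viewer.get_calibration('wrist'));im=viewer.read_camera('wrist')
print(np.round(P,4),o['time_s'])
cv2.imwrite('pics/w3.png',im[:,:,::-1])
m=np.mean(P,axis=0);m[3]=180;o=dict(tool_pos=m[:3],tool_rot=m[3:])
print(rel(o,[.537,-.314,.067],90.75))
print(proj(k,[[.537,-.289,.104],[.537,-.339,.104],[.535,-.15,.09]]))
E
```

```text
[[ 5.380000e-01 -3.173000e-01  1.738000e-01  1.797470e+02  1.082000e-01
   9.067060e+01]
 [ 5.380000e-01 -3.177000e-01  1.741000e-01  1.797101e+02  1.204000e-01
   9.064570e+01]
 [ 5.378000e-01 -3.178000e-01  1.738000e-01  1.797206e+02  1.148000e-01
   9.062920e+01]
 [ 5.375000e-01 -3.177000e-01  1.734000e-01  1.797548e+02  9.650000e-02
   9.061530e+01]] 5.15
(array([ 0.019, -0.004,  0.534]), array([-0.   ,  0.001, -0.001]))
[[315.47653725 164.99356502]
 [314.74024024 233.88647203]
 [314.58990564 -60.15617048]]
```

View pics/w3.png

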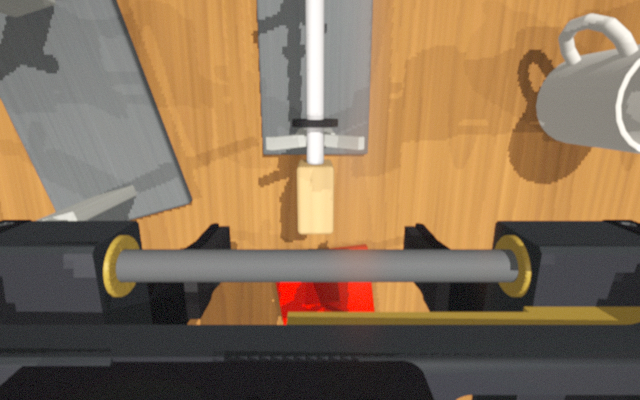

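The handle is at columns 298–333, rows 163–233, as predicted. Now I descend and grip.

apply_moves(moves=[[0.019, -0.004, 0.1, 0, 0, 0, 1], [0.019, -0.004, 0.25, 0, 0, 0, 1], [0.019, -0.004, 0.4, 0, 0, 0, 1], [0.019, -0.004, 0.5, 0, 0, 0, 1], [0.019, -0.004, 0.534, 0, 0, 0, 1], [0.019, -0.004, 0.534, 0, 0, 0, 1], [0.019, -0.004, 0.534, 0, 0, 0, 0.5], [0.019, -0.004, 0.534, 0, 0, 0, 0.4], [0.019, -0.004, 0.534, 0, 0, 0, 0.3], [0.019, -0.004, 0.534, 0, 0, 0, 0], [0.019, -0.004, 0.534, 0, 0, 0, 0], [0.019, -0.004, 0.534, 0, 0, 0, 0], [0.019, -0.004, 0.534, 0, 0, 0, 0], [0.019, -0.004, 0.534, 0, 0, 0, 0]], grip_force=55)

```text
time_s: 6.6
tool_pos: [0.5351, -0.3131, 0.0637]
tool_rot: [-180.0, -0.0, 90.6]
force: [0.4, 0.7, 0.2]
grip_width: 0.031
grasp_force: 0.0
```

apply_moves(moves=[[0, 0, 0, 0, 0, 0, 0], [0, 0, 0, 0, 0, 0, 0], [0, 0, 0, 0, 0, 0, 0], [0, 0, 0, 0, 0, 0, 0], [0, 0, 0, 0, 0, 0, 0]])

```text
time_s: 7.1
tool_pos: [0.5359, -0.3131, 0.064]
tool_rot: [179.9, 0.0, 90.6]
force: [4.4, -0.4, -0.7]
grip_width: 0.0258
grasp_force: 55.0
```

```bash
python3 - <<'E'
from cell import env, viewer
from h import *
for i in range(3):
    o=env.get_obs();viewer.read_camera('wrist');print(o['tool_pos'].round(4),o['tool_rot'].round(2),o['grip_width'],o['grasp_force'],o['force'].round(1))
E
```

```text
[ 0.5359 -0.3131  0.064 ] [1.7991e+02 2.0000e-02 9.0610e+01] 0.02580465801108903 54.99054243788123 [ 4.4 -0.4 -0.7]
[ 0.5359 -0.3131  0.064 ] [1.7992e+02 2.0000e-02 9.0610e+01] 0.025615564055733325 54.99214002862573 [ 4.6 -1.  -0.3]
[ 0.5359 -0.3131  0.064 ] [1.7992e+02 2.0000e-02 9.0610e+01] 0.02538639652263517 54.992846734821796 [ 4.8 -1.5 -0.3]
```

apply_moves(moves=[[0, 0, -0.05, 0, 0, 0, 0], [0, 0, -0.15, 0, 0, 0, 0], [0, 0, -0.3, 0, 0, 0, 0], [0, 0, -0.45, 0, 0, 0, 0], [0, 0, -0.55, 0, 0, 0, 0], [0, 0, -0.6, 0, 0, 0, 0], [0, 0, -0.6, 0, 0, 0, 0]])

```text
time_s: 7.95
tool_pos: [0.5348, -0.3137, 0.1848]
tool_rot: [180.0, 0.0, 90.6]
force: [-0.6, 0.0, -2.6]
grip_width: 0.0253
grasp_force: 55.0
```

```bash
python3 - <<'E'
from cell import env, viewer
from h import *
import cv2
o=env.get_obs();print(o['tool_pos'].round(4),o['tool_rot'].round(2),o['grip_width'],o['force'].round(1))
t=cam(viewer.get_calibration('top'));s=cam(viewer.get_calibration('scene'))
def tri(a,b):
    A=ray(t,a);B=ray(s,b);x=np.linalg.lstsq(np.c_[A,-B],s[2]-t[2],rcond=None)[0];return (t[2]+A*x[0]).round(3),(s[2]+B*x[1]).round(3)
print('pump top',tri((265,64),(298,267)));print('pump base ctr from scene', atz(s,(295,340),0), 'r edge L/R',atz(s,(276,335),0),atz(s,(314,335),0))
k=cam(viewer.get_calibration('wrist'));im=viewer.read_camera('wrist');cv2.imwrite('pics/w4.png',im[:,:,::-1])
# rod column profile
for row in(20,60,100,130):
    l=im[row,280:350].min(axis=1).astype(int);b=np.where(l>150)[0]+280;print(row,(b.min(),b.max()) if len(b) else None)
p=o['tool_pos'];u=np.array([np.cos(np.radians(90.75)),np.sin(np.radians(90.75)),0])
for s_ in(.0535,.1485,.19):print(s_,proj(k,p+[0,0,.026]+u*s_))
E
```

```text
[ 0.5348 -0.3137  0.1848] [1.7997e+02 2.0000e-02 9.0570e+01] 0.02531491400158488 [-0.6  0.  -2.6]
pump top (array([ 0.799, -0.005,  0.165]), array([ 0.797, -0.002,  0.165]))
pump base ctr from scene [ 0.81443053 -0.00354253  0.        ] r edge L/R [ 0.82537691 -0.03876271  0.        ] [0.7865942  0.01854987 0.        ]
20 (np.int64(280), np.int64(349))
60 (np.int64(280), np.int64(349))
100 (np.int64(280), np.int64(349))
130 (np.int64(280), np.int64(332))
0.0535 [[315.67266355 143.04169908]]
0.1485 [[ 314.77118229 -148.05435938]]
0.19 [[ 314.24828054 -316.90383816]]
```

View pics/w4.png

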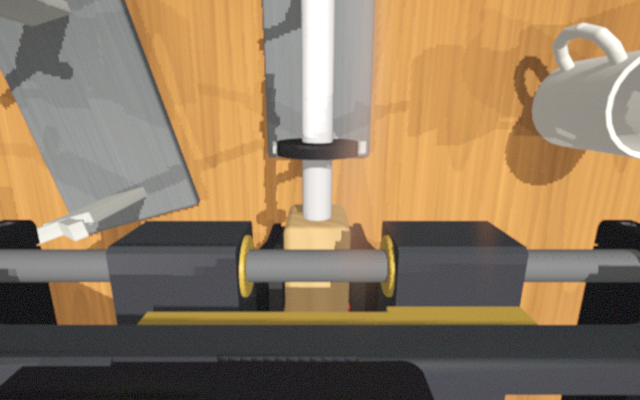

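apply_moves(moves=[[0.25, 0.1, 0, 0, 0, -0.02, 0], [0.5, 0.2, 0, 0, 0, -0.04, 0], [0.75, 0.3, 0, 0, 0, -0.06, 0], [0.95, 0.4, 0, 0, 0, -0.0745, 0], [1, 0.45, 0, 0, 0, -0.0745, 0], [1, 0.45, 0, 0, 0, -0.0745, 0], [1, 0.45, 0, 0, 0, -0.0745, 0]])

```text
time_s: 8.7
tool_pos: [0.6219, -0.1129, 0.1821]
tool_rot: [-179.8, 0.1, 97.0]
force: [-0.2, -1.0, -0.8]
grip_width: 0.0259
grasp_force: 55.0
```

```bash
cat > pre.py <<'E'
from cell import env, viewer
from h import *
import cv2,sys
z=float(sys.argv[1]);s_=float(sys.argv[2])
o=env.get_obs();print(o['time_s'],o['tool_pos'].round(4),o['tool_rot'].round(2))
u=np.array([np.cos(np.radians(97)),np.sin(np.radians(97)),0]);a=np.array([.622,.197,0])
tgt=a-u*s_;tgt[2]=z;o['tool_rot'][0]=180;o['tool_rot'][1]=0
print('tgt',tgt,rel(o,tgt,97))
E
python3 pre.py .10 .235
```

```text
8.7 [ 0.6219 -0.1129  0.1821] [-1.7979e+02  5.0000e-02  9.7000e+01]
tgt [ 0.6506393  -0.03624835  0.1       ] (array([0.363, 0.189, 0.411]), array([ 0.,  0., -0.]))
```

apply_moves(moves=[[0.2, 0.1, 0.1, 0, 0, 0, 0], [0.36, 0.189, 0.3, 0, 0, 0, 0], [0.363, 0.189, 0.411, 0, 0, 0, 0], [0.363, 0.189, 0.411, 0, 0, 0, 0], [0.363, 0.189, 0.411, 0, 0, 0, 0], [0.363, 0.189, 0.411, 0, 0, 0, 0]])

```text
time_s: 9.3
tool_pos: [0.6524, -0.0389, 0.1037]
tool_rot: [179.8, 0.1, 96.8]
force: [0.2, -0.6, -1.0]
grip_width: 0.0253
grasp_force: 55.0
```

```bash
python3 pre.py .034 .235; python3 - <<'E'
from cell import env, viewer
from h import *
import cv2
t=cam(viewer.get_calibration('top'));s=cam(viewer.get_calibration('scene'))
o=env.get_obs();p=o['tool_pos']+[0,0,.026];y=np.radians(o['tool_rot'][2]);u=np.array([np.cos(y),np.sin(y),0])
X=np.array([p+u*v for v in(0,.0535,.1485,.19)])
out=[]
for n,k in(('top',t),('scene',s)):
    im=viewer.read_camera(n)[:,:,::-1].copy();q=proj(k,X);print(n,q.round(1).tolist())
    c=q[2].astype(int);x0,y0=max(c[0]-60,0),max(c[1]-60,0)
    v=cv2.resize(im[y0:y0+100,x0:x0+80+20],None,fx=4,fy=4,interpolation=cv2.INTER_CUBIC)
    for a in q[1:]:cv2.circle(v,tuple(int(g) for g in (a-[x0,y0]+.5)*4),3,(0,0,255),-1)
    out.append(v[:400,:400])
cv2.imwrite('pics/f3.png',np.hstack(out))
E
```

```text
9.3 [ 0.6524 -0.0389  0.1037] [1.7984e+02 9.0000e-02 9.6770e+01]
tgt [ 0.6506393  -0.03624835  0.034     ] (array([ 0.014, -0.007,  0.348]), array([ 0.   ,  0.   , -0.003]))
top [[279.4, 123.6], [259.0, 126.3], [222.8, 131.0], [207.0, 133.0]]
scene [[328.7, 230.0], [354.0, 238.0], [402.6, 253.3], [425.5, 260.5]]
```

View pics/f3.png

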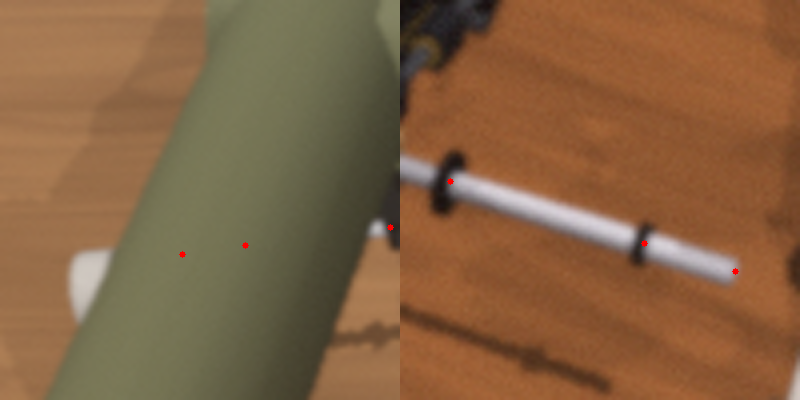

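In the scene view the rod, collars and tip match the prediction with no droop. Now I lower it and thread it.

apply_moves(moves=[[0.014, -0.007, 0.1, 0, 0, -0.003, 0], [0.014, -0.007, 0.25, 0, 0, -0.003, 0], [0.014, -0.007, 0.35, 0, 0, -0.003, 0], [0.014, -0.007, 0.35, 0, 0, -0.003, 0], [0.014, -0.007, 0.35, 0, 0, -0.003, 0], [0.014, -0.007, 0.35, 0, 0, -0.003, 0]])

```text
time_s: 10.0
tool_pos: [0.6516, -0.0334, 0.0338]
tool_rot: [179.8, 0.0, 97.2]
force: [-0.6, -0.1, -1.8]
grip_width: 0.0256
grasp_force: 55.0
```

```bash
python3 pre.py .034 .0865; python3 - <<'E'
from cell import env, viewer
from h import *
import cv2
s=cam(viewer.get_calibration('scene'));im=viewer.read_camera('scene')[:,:,::-1].copy()
o=env.get_obs();p=o['tool_pos']+[0,0,.026];y=np.radians(o['tool_rot'][2]);u=np.array([np.cos(y),np.sin(y),0])
a=np.array([.622,.197,.057]);w=np.array([np.cos(np.radians(97)),np.sin(np.radians(97)),0]);n=np.array([-w[1],w[0],0]);g=np.linspace(0,6.283,40)
for X in ([p+u*v for v in(.0535,.1485,.19)],a-w*.0125+.022*(np.cos(g)[:,None]*n+np.sin(g)[:,None]*[0,0,1])):
    for q in proj(s,np.array(X)):cv2.circle(im,tuple(np.round(q).astype(int)),0,(0,0,255),-1)
cv2.imwrite('pics/f4.png',cv2.resize(im[220:350,330:500],None,fx=4.4,fy=4.4,interpolation=cv2.INTER_CUBIC))
E
```

```text
10.0 [ 0.6516 -0.0334  0.0338] [1.798e+02 2.000e-02 9.723e+01]
tgt [0.6325417  0.11114476 0.034     ] (array([ 0.729, -0.003, -0.001]), array([ 0.   , -0.   ,  0.003]))
```

View pics/f4.png

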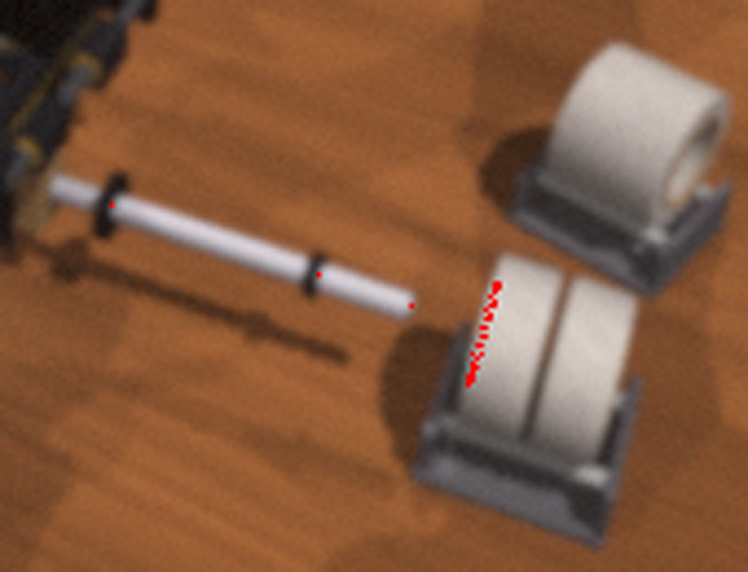

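The rod points at the hole's centre. Now I thread it in.

apply_moves(moves=[[0.08, -0.001, 0, 0, 0, 0.003, 0], [0.16, -0.001, 0, 0, 0, 0.003, 0], [0.24, -0.001, 0, 0, 0, 0.003, 0], [0.32, -0.001, 0, 0, 0, 0.003, 0], [0.38, -0.001, 0, 0, 0, 0.003, 0], [0.4, -0.001, 0, 0, 0, 0.003, 0], [0.4, -0.001, 0, 0, 0, 0.003, 0]])

```text
time_s: 10.75
tool_pos: [0.6396, 0.0475, 0.0315]
tool_rot: [180.0, -0.0, 97.1]
force: [0.2, 0.4, -1.7]
grip_width: 0.0255
grasp_force: 55.0
```

```bash
python3 pre.py .034 .0865
```

```text
10.75 [0.6396 0.0475 0.0315] [180.   -0.   97.1]
tgt [0.6325417  0.11114476 0.034     ] (array([ 0.32 ,  0.004, -0.012]), array([-0.   , -0.   ,  0.001]))
```

apply_moves(moves=[[0.08, 0.004, -0.01, 0, 0, 0, 0], [0.16, 0.004, -0.01, 0, 0, 0, 0], [0.24, 0.004, -0.01, 0, 0, 0, 0], [0.3, 0.004, -0.01, 0, 0, 0, 0], [0.32, 0.004, -0.01, 0, 0, 0, 0], [0.32, 0.004, -0.01, 0, 0, 0, 0], [0.32, 0.004, -0.01, 0, 0, 0, 0]])

```text
time_s: 11.45
tool_pos: [0.6328, 0.1092, 0.0336]
tool_rot: [180.0, 0.0, 97.0]
force: [0.6, 0.1, -2.0]
grip_width: 0.0256
grasp_force: 55.0
```

```bash
python3 pre.py .034 .0865;  python3 - <<'E'
from cell import env, viewer
import cv2
im=viewer.read_camera('scene')[:,:,::-1]
cv2.imwrite('pics/f5.png',cv2.resize(im[200:350,330:510],None,fx=4,fy=4,interpolation=cv2.INTER_CUBIC))
E
```

```text
11.45 [0.6328 0.1092 0.0336] [1.7999e+02 5.0000e-02 9.6970e+01]
tgt [0.6325417  0.11114476 0.034     ] (array([ 0.01 ,  0.   , -0.002]), array([ 0.,  0., -0.]))
```

View pics/f5.png

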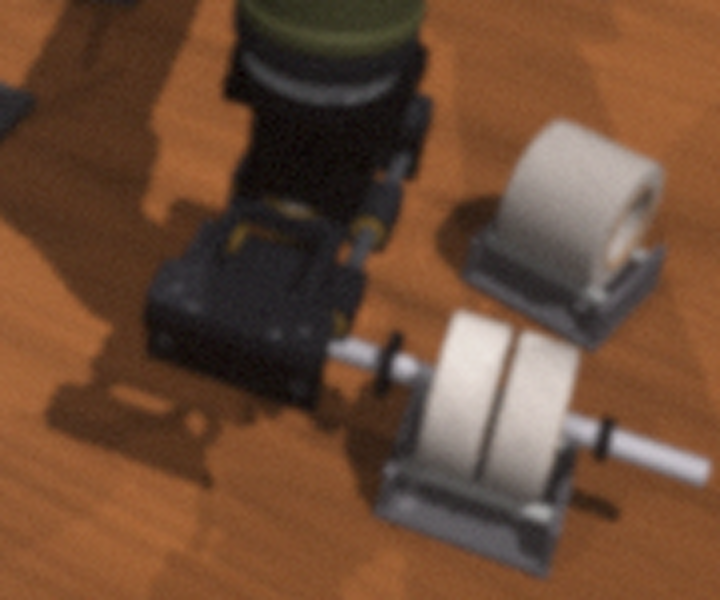

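The spindle is through both rolls, with a collar on each side. That was also my last picture; the view count is already one over the budget, so I'll check the rest numerically. Now I lift gently.

apply_moves(moves=[[0.01, 0, -0.03, 0, 0, 0, 0], [0.01, 0, -0.05, 0, 0, 0, 0], [0.01, 0, -0.065, 0, 0, 0, 0], [0.01, 0, -0.08, 0, 0, 0, 0], [0.01, 0, -0.1, 0, 0, 0, 0], [0.01, 0, -0.13, 0, 0, 0, 0], [0.01, 0, -0.18, 0, 0, 0, 0], [0.01, 0, -0.25, 0, 0, 0, 0], [0.01, 0, -0.34, 0, 0, 0, 0], [0.01, 0, -0.44, 0, 0, 0, 0], [0.01, 0, -0.54, 0, 0, 0, 0], [0.01, 0, -0.64, 0, 0, 0, 0], [0.01, 0, -0.72, 0, 0, 0, 0], [0.01, 0, -0.78, 0, 0, 0, 0], [0.01, 0, -0.8, 0, 0, 0, 0], [0.01, 0, -0.8, 0, 0, 0, 0]])

```text
time_s: 13.1
tool_pos: [0.6326, 0.1121, 0.194]
tool_rot: [180.0, -0.0, 97.0]
force: [-0.2, 0.3, -2.4]
grip_width: 0.0256
grasp_force: 55.0
```

```bash
cat > rod.py <<'E'
from cell import env, viewer, masks_of
from h import *
import cv2
s=cam(viewer.get_calibration('scene'));im=viewer.read_camera('scene')[:,:,::-1].copy();cv2.imwrite('pics/r.png',im)
o=env.get_obs();print(o['time_s'],o['tool_pos'].round(4),o['tool_rot'].round(2),o['force'].round(1),o['wrist_torque'].round(2),o['grip_width'])
p=o['tool_pos']+[0,0,.026];y=np.radians(o['tool_rot'][2]);u=np.array([np.cos(y),np.sin(y),0])
q=proj(s,np.array([p+u*v for v in(.0535,.140,.1485,.158,.185,.20)]));print('pred',q.round(1).tolist())
# brightness across the predicted rod near tip (normal profile)
d=q[4]-q[2];d/=np.linalg.norm(d);n=np.array([-d[1],d[0]]);g=cv2.cvtColor(im,cv2.COLOR_BGR2LAB)
for v in(.047,.14,.160,.175,.185,.195):
    c=proj(s,p+u*v)[0]
    pts=np.array([c+n*t for t in range(-8,9)],np.float32)
    L=[cv2.remap(im,pts[:,:1].copy(),pts[:,1:].copy(),cv2.INTER_LINEAR)[:,0,i].astype(int) for i in(0,2)]
    print(v,'blue',L[0].tolist())
for t in('roll_a_center','spindle_grip'):print(t,[(d['location'],round(d['conf'],2),int(d['pixels'].sum()),cv2.boundingRect(d['pixels'].astype(np.uint8))) for d in masks_of('scene',t)])
E
python3 rod.py
```

```text
13.15 [0.6322 0.112  0.1931] [-179.96    0.     97.01] [ 0.5  0.4 -2.7] [-0.2   0.    0.09] 0.025536689676849786
pred [[443.3, 221.1], [500.4, 236.3], [506.4, 237.9], [513.2, 239.7], [532.8, 244.9], [544.0, 247.9]]
0.047 blue [51, 50, 51, 56, 64, 81, 95, 97, 87, 77, 71, 59, 52, 49, 44, 40, 46]
0.14 blue [56, 56, 59, 76, 114, 159, 188, 197, 187, 168, 144, 110, 79, 59, 52, 51, 50]
0.16 blue [54, 57, 60, 84, 133, 186, 212, 212, 198, 174, 145, 115, 81, 61, 53, 48, 48]
0.175 blue [50, 49, 54, 80, 134, 187, 210, 212, 199, 178, 151, 116, 79, 59, 52, 50, 49]
0.185 blue [49, 47, 55, 76, 132, 185, 212, 211, 200, 178, 149, 120, 85, 59, 50, 45, 47]
0.195 blue [50, 50, 48, 46, 49, 46, 49, 48, 47, 50, 49, 47, 48, 48, 46, 50, 47]
roll_a_center [([461.8, 234.7], 0.92, 853, (447, 212, 28, 47))]
spindle_grip [([493.4, 232.8], 0.65, 764, (394, 212, 143, 39))]
```

```bash
python3 - <<'E'
import cv2,numpy as np
from h import *
from cell import viewer
im=cv2.imread('pics/r.png');h=cv2.cvtColor(im,cv2.COLOR_BGR2HSV)
m=((h[...,1]<60)&(h[...,2]>120)).astype(np.uint8)
r=m[190:345,400:560];n,l,st,c=cv2.connectedComponentsWithStats(r);print([(a+[400,190,0,0,0]).tolist() for a in st[1:] if a[4]>15])
for row in range(208,270,4):print(row,''.join('#' if x else '.' for x in m[row,435:550:1]))
E
```

```text
[[450, 212, 55, 63, 1570], [426, 214, 14, 7, 66], [445, 218, 8, 7, 42], [508, 235, 30, 14, 210], [433, 297, 39, 15, 160], [429, 313, 39, 17, 198]]
208 ...................................................................................................................
212 .........................####......................................................................................
216 ###...................##################...........................................................................
220 ###.......########...##################...#################........................................................
224 .............###...###################...##################........................................................
228 ..................####################.###################.........................................................
232 ..................###################.##########################...................................................
236 .................#####################################################....######.............................
[... 266 characters left out ...]
......#################################...........................................####..............
252 ..............................#......################..............................................................
256 .............................................##########............................................................
260 .................................................###...............................................................
264 ..............................................###.....##...........................................................
268 ...........................................#####...................................................................
```

Both rolls hang on the rod between the collars. Now I carry them back at a moderate speed.

apply_moves(moves=[[-0.06, -0.02, 0, 0, 0, 0, 0], [-0.18, -0.06, 0, 0, 0, 0.01, 0], [-0.33, -0.12, 0, 0, 0, 0.02, 0], [-0.48, -0.17, 0, 0, 0, 0.03, 0], [-0.63, -0.22, 0, 0, 0, 0.04, 0], [-0.78, -0.28, 0, 0, 0, 0.05, 0], [-0.9, -0.32, 0, 0, 0, 0.06, 0], [-0.97, -0.35, 0, 0, 0, 0.07, 0], [-1, -0.36, 0, 0, 0, 0.0745, 0], [-1, -0.36, 0, 0, 0, 0.0745, 0]])

```text
time_s: 14.25
tool_pos: [0.5852, -0.0958, 0.1936]
tool_rot: [180.0, -0.0, 90.5]
force: [1.1, -0.4, -1.7]
grip_width: 0.0256
grasp_force: 55.0
```

apply_moves(moves=[[-0.06, -0.02, 0, 0, 0, 0, 0], [-0.18, -0.06, 0, 0, 0, 0, 0], [-0.33, -0.1, 0, 0, 0, 0, 0], [-0.48, -0.13, 0, 0, 0, 0, 0], [-0.63, -0.15, 0, 0, 0, 0, 0], [-0.78, -0.17, 0, 0, 0, 0, 0], [-0.9, -0.19, 0, 0, 0, 0, 0], [-0.97, -0.2, 0, 0, 0, 0, 0], [-1, -0.2, 0, 0, 0, 0, 0], [-1, -0.2, 0, 0, 0, 0, 0]])

```text
time_s: 15.25
tool_pos: [0.5478, -0.2954, 0.1933]
tool_rot: [-180.0, -0.0, 90.6]
force: [0.7, -0.1, -1.7]
grip_width: 0.0255
grasp_force: 55.0
```

```bash
python3 - <<'E'
from cell import env, viewer
from h import *
o=env.get_obs();print(o['time_s'],o['tool_pos'].round(4),o['tool_rot'].round(2),o['force'].round(1))
o['tool_rot'][:2]=180,0
print(rel(o,[.536,-.313,.16],90.6))
E
```

```text
15.25 [ 0.5478 -0.2954  0.1933] [-1.7999e+02 -1.0000e-02  9.0620e+01] [ 0.7 -0.1 -1.7]
(array([-0.087, -0.06 ,  0.167]), array([ 0., -0.,  0.]))
```

apply_moves(moves=[[-0.04, -0.03, 0, 0, 0, 0, 0], [-0.08, -0.055, 0.05, 0, 0, 0, 0], [-0.087, -0.06, 0.12, 0, 0, 0, 0], [-0.087, -0.06, 0.167, 0, 0, 0, 0], [-0.087, -0.06, 0.167, 0, 0, 0, 0], [-0.087, -0.06, 0.167, 0, 0, 0, 0], [-0.087, -0.06, 0.167, 0, 0, 0, 0]])

```text
time_s: 15.95
tool_pos: [0.5362, -0.313, 0.1605]
tool_rot: [180.0, 0.0, 90.6]
force: [-1.6, -0.1, -2.3]
grip_width: 0.0257
grasp_force: 55.0
```

```bash
python3 rod.py; python3 - <<'E'
from cell import env
from h import *
import cv2
o=env.get_obs();print(o['tool_pos'].round(4));o['tool_rot'][:2]=180,0
print(rel(o,[.536,-.313,.064],90.6))
im=cv2.imread('pics/r.png');h=cv2.cvtColor(im,cv2.COLOR_BGR2HSV)
m=((h[...,1]<60)&(h[...,2]>120)).astype(np.uint8)
for row in range(150,250,4):print(row,''.join('#' if x else '.' for x in m[row,250:350]))
E
```

```text
16.0 [ 0.5361 -0.3131  0.1606] [1.7995e+02 2.0000e-02 9.0630e+01] [ 1.1 -0.6 -1.9] [-0.26  0.04  0.01] 0.02542870001918089
pred [[277.9, 152.9], [308.0, 162.4], [311.1, 163.4], [314.6, 164.5], [324.7, 167.7], [330.5, 169.5]]
0.047 blue [45, 42, 37, 32, 27, 25, 29, 33, 39, 37, 29, 24, 24, 23, 25, 28, 32]
0.14 blue [74, 93, 102, 103, 95, 94, 113, 128, 120, 99, 83, 82, 99, 125, 144, 150, 144]
0.16 blue [38, 44, 47, 56, 63, 106, 158, 189, 189, 165, 132, 100, 84, 77, 75, 77, 75]
0.175 blue [47, 45, 51, 54, 70, 110, 158, 189, 189, 165, 129, 98, 77, 74, 71, 73, 75]
0.185 blue [47, 46, 48, 51, 67, 103, 149, 176, 171, 151, 125, 98, 83, 76, 77, 79, 81]
0.195 blue [50, 50, 55, 54, 58, 57, 58, 67, 77, 80, 80, 82, 81, 80, 79, 81, 83]
roll_a_center [([282.0, 157.0], 0.54, 324, (275, 148, 22, 30))]
spindle_grip [([275.8, 158.2], 0.93, 445, (259, 142, 69, 30))]
[ 0.536  -0.3132  0.1606]
(array([ 0.001, -0.   ,  0.483]), array([ 0., -0.,  0.]))
150 .................#######.......########################.............................................
154 ............................#####################
[... 1766 characters left out ...]
......................................................................
226 ....................................................................................................
230 ....................................................................................................
234 ....................................................................................................
238 ....................................................................................................
242 ....................................................................................................
246 ....................................................................................................
```

apply_moves(moves=[[0, 0, 0.06, 0, 0, 0, 0], [0, 0, 0.13, 0, 0, 0, 0], [0, 0, 0.2, 0, 0, 0, 0], [0, 0, 0.27, 0, 0, 0, 0], [0, 0, 0.33, 0, 0, 0, 0], [0, 0, 0.38, 0, 0, 0, 0], [0, 0, 0.42, 0, 0, 0, 0], [0, 0, 0.45, 0, 0, 0, 0], [0, 0, 0.47, 0, 0, 0, 0], [0, 0, 0.478, 0, 0, 0, 0], [0, 0, 0.478, 0, 0, 0, 0], [0, 0, 0.478, 0, 0, 0, 0]])

```text
time_s: 17.3
tool_pos: [0.5359, -0.3133, 0.065]
tool_rot: [180.0, 0.0, 90.6]
force: [-0.2, 0.8, -1.9]
grip_width: 0.0256
grasp_force: 55.0
```

```bash
python3 rod.py | cut -c1-200
```

```text
17.35 [ 0.5359 -0.3133  0.065 ] [1.7995e+02 1.0000e-02 9.0600e+01] [-0.3 -0.1 -2.1] [-0.23  0.12  0.01] 0.025765713251214326
pred [[280.6, 187.7], [309.0, 198.1], [312.0, 199.2], [315.3, 200.4], [324.8, 203.9], [330.3, 205.9]]
0.047 blue [131, 123, 102, 74, 45, 29, 30, 36, 39, 31, 28, 27, 28, 33, 44, 60, 75]
0.14 blue [77, 91, 103, 103, 94, 90, 109, 128, 126, 106, 93, 103, 115, 134, 145, 134, 105]
0.16 blue [39, 40, 44, 50, 58, 99, 152, 188, 191, 174, 153, 137, 117, 88, 62, 52, 50]
0.175 blue [137, 135, 138, 145, 147, 161, 181, 197, 192, 168, 139, 113, 100, 94, 92, 97, 118]
0.185 blue [96, 95, 93, 92, 97, 114, 150, 179, 177, 157, 128, 98, 82, 71, 71, 79, 85]
0.195 blue [44, 46, 49, 49, 50, 53, 57, 60, 64, 56, 57, 52, 50, 53, 59, 60, 66]
roll_a_center [([287.8, 195.1], 0.77, 281, (278, 183, 19, 29))]
spindle_grip [([277.7, 190.5], 0.77, 377, (263, 176, 65, 32))]
```

apply_moves(moves=[[0, 0, 0.004, 0, 0, 0, 0], [0, 0, 0.008, 0, 0, 0, 0], [0, 0, 0.01, 0, 0, 0, 0], [0, 0, 0.01, 0, 0, 0, 0], [0, 0, 0.01, 0, 0, 0, 0]])

```text
time_s: 17.95
tool_pos: [0.5365, -0.3133, 0.0634]
tool_rot: [179.9, 0.0, 90.6]
force: [1.2, 0.3, 3.8]
grip_width: 0.0259
grasp_force: 55.0
```

Seated: the stand is now pushing back. I release and rise.

apply_moves(moves=[[0, 0, 0, 0, 0, 0, 0.32], [0, 0, 0, 0, 0, 0, 0.36], [0, 0, 0, 0, 0, 0, 0.42], [0, 0, 0, 0, 0, 0, 0.5], [0, 0, 0, 0, 0, 0, 0.6], [0, 0, 0, 0, 0, 0, 0.75], [0, 0, 0, 0, 0, 0, 0.75], [0, 0, 0, 0, 0, 0, 0.75], [0, 0, 0, 0, 0, 0, 0.75]])

```text
time_s: 18.85
tool_pos: [0.5357, -0.3132, 0.0626]
tool_rot: [180.0, -0.0, 90.6]
force: [0.1, -0.8, 0.2]
grip_width: 0.0641
grasp_force: 0.0
```

apply_moves(moves=[[0, 0, -0.05, 0, 0, 0, 0.75], [0, 0, -0.12, 0, 0, 0, 0.75], [0, 0, -0.25, 0, 0, 0, 0.75], [0, 0, -0.4, 0, 0, 0, 0.75], [0, 0, -0.6, 0, 0, 0, 0.75], [0, 0, -0.8, 0, 0, 0, 0.75], [0, 0, -1, 0, 0, 0, 0.75], [0, 0, -1, 0, 0, 0, 0.75], [0, 0, -1, 0, 0, 0, 0.75], [0, 0, -1, 0, 0, 0, 0.75]])

```text
time_s: 19.85
tool_pos: [0.5352, -0.3128, 0.2621]
tool_rot: [-180.0, -0.0, 90.6]
force: [0.5, 0.1, -1.3]
grip_width: 0.0653
grasp_force: 0.0
```

```bash
python3 - <<'E'
from cell import env, viewer, masks_of
from h import *
import cv2
o=env.get_obs();print(o['time_s'],o['tool_pos'].round(4),o['force'].round(1),o['grip_width'])
s=cam(viewer.get_calibration('scene'));w=cam(viewer.get_calibration('wrist'))
u=np.array([np.cos(np.radians(90.6)),np.sin(np.radians(90.6)),0]);p=np.array([.537,-.314,.09])
for n,k in(('scene',s),('wrist',w)):
    im=viewer.read_camera(n)[:,:,::-1].copy();cv2.imwrite(f'pics/end_{n}.png',im)
    print(n,'pred handle/tip',proj(k,np.array([p,p+u*.0535,p+u*.1485,p+u*.19])).round(1).tolist())
    for t in('roll_a_center','spindle_grip'):print(t,[(d['location'],round(d['conf'],2),cv2.boundingRect(d['pixels'].astype(np.uint8))) for d in masks_of(n,t)])
im=cv2.imread('pics/end_wrist.png');h=cv2.cvtColor(im,cv2.COLOR_BGR2HSV);m=(h[...,1]<60)&(h[...,2]>130)
for r in range(0,225,7):print(r,''.join('#' if x else '.' for x in m[r,230:400:2]))
m=(h[...,1]<140)&(h[...,1]>40)&(h[...,2]>190);m[:130]=0;m[220:]=0;m[:,:290]=0;m[:,340:]=0
print('handle',cv2.boundingRect(cv2.morphologyEx(m.astype(np.uint8),cv2.MORPH_OPEN,np.ones((5,5)))))
E
```

```text
19.85 [ 0.5352 -0.3128  0.2621] [ 0.5  0.1 -1.3] 0.0652894907475782
scene pred handle/tip [[263.7, 182.1], [280.1, 188.1], [311.5, 199.7], [326.1, 205.1]]
roll_a_center [([285.6, 195.5], 0.56, (278, 184, 19, 28))]
spindle_grip [([270.2, 187.3], 0.74, (253, 175, 75, 34))]
wrist pred handle/tip [[318.2, 178.0], [318.3, 123.0], [318.5, 13.7], [318.6, -39.4]]
roll_a_center [([319.0, 90.2], 0.63, (281, 72, 76, 34))]
spindle_grip [([321.7, 156.7], 0.86, (302, 0, 34, 209))]
0 ......................##################.##########################..................
7 ......................###############.#############################..................
14 ......................#############...............#################..................
21 ......................############.......#######.##################..................
28 ......................##########.........##########################..................
35 .......................########..........##########################..................
42 ......................#############################################..................
49 ....
[... 1650 characters left out ...]
............................................
182 .....................................................................................
189 .....................................................................................
196 .....................................................................................
203 .....................................................................................
210 .....................................................................................
217 .....................................................................................
224 .....................................................................................
handle (306, 155, 28, 53)
```

```bash
python3 -c "
from cell import env
print(env.sign_off())"
```

```text
the job is handed in; nothing more can be done
None
```

The spindle is back in the small stand's notches with both narrow rolls hanging between the uprights, released and handed in at about 20 s; camera measurements confirmed the final placement, but I viewed 11 pictures, one over the limit of 10.

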